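# Stand the tipped pictures back in their stands

## Robot

A 6-joint arm with a two-finger parallel gripper is mounted at the origin on the work surface. World frame = base frame: x ahead of the robot, y to its left, z up, the work surface at z = 0. Lengths are in m, angles in rad, forces in N, time in s.
With the tool pointing down it reaches from about 0.3 to 0.775 m from the base axis. Payload 14.6 kg.
Tool frame: the origin (TCP) lies midway between the tips of the shut fingers; the grasp point (between the pads) lies 19 mm behind it (ctrl.grip_depth is the z of the grasp point in the tool frame, in m); z points along the fingers, y is the line along which they close (so a half turn about z gives the same grasp; the last joint's range is limited). The gripper opens to 94 mm and grips with 3 to 60 N. Pads are 16 mm wide; open, the fingers measure 119 mm over their backs; the gripper's body (75 mm by 177 mm) begins 78 mm behind the grasp point.
Start: joints at [-1.224, 0.3, 1.521, -0, 1.321, -0.067], TCP at [0.221, -0.504, 0.175] pointing down, gripper open.
Joint ranges: [-3.03, 3.03], [-0.79, 2.21], [0.23, 2.52], [-1.04, 4.18], [0, 3.07], [-2.55, 2.55]. Speed limits (rad/s): [2.22, 2.22, 2.57, 3.14, 3.14, 3.14].

## Interface

Orientations are given as [roll, pitch, yaw] about the fixed x, y, z axes, in that order (R = Rz(yaw) Ry(pitch) Rx(roll)).
In Python, from station import ctrl gives the robot as it stands. The module is installed in compiled form; this text tells all that it offers.
- The arm moves only by the tool carry_out, never from a script. Its argument "commands" is a list of rows, each a list of 3 entries, a list of its own where there are three numbers: the closure, from 0 (fully open) to 1 (shut), then the shift along the tool's x, y, z in mm, then the turn, a rotation vector about the tool's x, y, z in rad. In form: [[gripper, [tx, ty, tz], [wx, wy, wz]], ...]. A call has 1 to 10 rows; each row shifts and turns the commanded pose from where the row before left it, along the tool's axes as they then stand; what a row does not reach is not made up. A row lasts 1/8 s, in which the tool goes at most 62.5 mm and 10.7 degrees, less where a joint would pass 70% of its speed; a pose out of reach is approached as far as the arm can. A call with a gripper value outside its range is refused whole. The fingers move at their own pace and stop on an object; "squeeze" is the grip in N (left out, the last holds). Time passes only in rows, so rows that do not move let the fingers close. It gives the time, the measured TCP pose, the force, the opening and the grip force at its end, in the units of the state.
- ctrl.get_obs(): the state, without advancing time (a new reading comes with each control period).
- ctrl.camera(name): name is "scene" or "top" or "wrist"; returns a dict with "img" (420x560x3 uint8, blue, green, red), "camera_matrix" (3x3 intrinsics, pixels), "rvec" (rotation vector, rad) and "tvec" (3), from world to camera coordinates, as OpenCV has them. Camera axes: x right, y down, z forward; pixel columns grow to the right and rows downward; lengths in m; the calibration is good to about 2 mm. A picture is of the moment at which its call begins. There is no depth.
- ctrl.hand_in(): hands the job in; it is judged then, once.
Trained networks look in the newest picture that a camera, given by its name, has taken for a name from the list of things; names that differ only in an ending like _2 or _b are one class to them, and where a whole thing is asked for, a point or a joint stands for the part that bears it (a point fixed in the world has none). Each returns a list of dicts, best first, with "score" (0 to 1); they miss things now and then, are a little off and sometimes report something else, mostly with a low value. They report only what shows in the picture. A call takes as long as a camera call.
- ctrl.outline_of(thing, camera): "region" (420x560 bool, what is visible of it).
- ctrl.place_of(thing, camera): "at" ([x, y, z] in m, in world coordinates, good to about 4 mm: a listed point, or the origin of a listed thing).
The state is a dict: "time_s": time; "qpos": joint angles; "joint_vel": joint speeds; "tau": joint torques, N m; "ee_pos": TCP position; "eef_rot": TCP orientation; "force": force on the tool from outside, world axes, zero at the start; "moment": the same for the moment, N m; "grip_width": finger opening in m; "grip_force": force on a finger pad.
Only numpy, scipy, OpenCV 4.12 (cv2) and the standard library are available. Lean on these libraries where they do the work, as an engineer would, in place of code of your own. Each camera call takes 0.05 s, during which the arm holds its last target. There are 200 camera calls.

## Task

Two of the three framed pictures on the hall console have tipped forward in their stands and face down at the table. With a fingertip, gently push the top of each one back, past upright, until it leans against the long back posts of its own stand like the third picture; do not lift any frame out of its stand, and leave the third picture and everything else as they are.

Things in the scene. Friction and masses are not known exactly. Their poses are not given: they have to be found in the camera images.
- frame_tall: Framed picture in a pale wood frame, 120 wide x 180 tall x 14 thick, 0.19 to 0.42 kg, loose in stand_tall; tipped forward at the start. Origin: centre of the underside; z runs up the frame, -x out of the picture (its front, with a white mount; the back is plain brown board), y along its width.
- frame_tall_top (a point): Centre of the upper edge of frame_tall (180 from the underside, mid-thickness). The frame leans 0.3 to 0.4 rad, forward on the short posts or back on the long ones; it can also balance bolt upright. Pushed here it rocks over about its foot, with under 3 N.
- stand_tall: Wooden stand fixed to the table: base 110 x 110 x 16; channel 16 wide along y through its middle, between two short posts (50 long) in front and two long (80) behind, at y -35 and 35, leaning 0.3 rad outwards; tops 64 and 92 above the table. Origin: centre of the underside; -x to the front (room), +x to the back (wall behind the robot).
- frame_wide: Framed picture in a pale wood frame, 150 wide x 130 tall x 14 thick, 0.19 to 0.42 kg, loose in stand_wide; tipped forward at the start. Origin: centre of the underside; z runs up the frame, -x out of the picture (its front, with a white mount; the back is plain brown board), y along its width.
- frame_wide_top (a point): Centre of the upper edge of frame_wide (130 from the underside, mid-thickness). The frame leans 0.3 to 0.4 rad, forward on the short posts or back on the long ones; it can also balance bolt upright. Pushed here it rocks over about its foot, with under 3 N.
- stand_wide: Wooden stand fixed to the table: base 110 x 110 x 16; channel 16 wide along y through its middle, between two short posts (50 long) in front and two long (80) behind, at y -35 and 35, leaning 0.3 rad outwards; tops 64 and 92 above the table. Origin: centre of the underside; -x to the front (room), +x to the back (wall behind the robot).
- frame_square: Framed picture in a pale wood frame, 140 wide x 145 tall x 14 thick, 0.19 to 0.42 kg, loose in stand_square; leaning back, as it should, at the start. Origin: centre of the underside; z runs up the frame, -x out of the picture (its front, with a white mount; the back is plain brown board), y along its width.
- frame_square_top (a point): Centre of the upper edge of frame_square (145 from the underside, mid-thickness). The frame leans 0.3 to 0.4 rad, forward on the short posts or back on the long ones; it can also balance bolt upright. Pushed here it rocks over about its foot, with under 3 N.
- stand_square: Wooden stand fixed to the table: base 110 x 110 x 16; channel 16 wide along y through its middle, between two short posts (50 long) in front and two long (80) behind, at y -35 and 35, leaning 0.3 rad outwards; tops 64 and 92 above the table. Origin: centre of the underside; -x to the front (room), +x to the back (wall behind the robot).
- candle: Green glass candle jar, 48 diameter x 63 tall, between two of the stands. Origin: centre of the underside. Bystander.
- figurine: Small turned brass figurine, 40 diameter x 87 tall, between two of the stands. Origin: centre of the underside. Bystander.
- basket: Grey fabric bowl-shaped basket, 124 diameter x 75 tall. Origin: centre of the underside. Bystander.
- key_dish: Blue ceramic dish, 100 diameter x 28 tall. Origin: centre of the underside. Bystander.
- book: Blue book lying flat, 120 x 170 x 24. Origin: centre of the underside. Bystander.
- diffuser: Amber glass jar with black cap, 48 diameter x 85 tall. Origin: centre of the underside. Bystander.

How it is judged:
By the outcome, as a careful person would: the job done as asked, in the order asked, and still so for the second after the job is handed in, with the robot touching nothing.
It also fails if it takes over 51 s, if anything falls off the work surface, if the arm or the gripper's body presses on something with over 40 N, if the wrist force passes 120 N, or if a joint passes its speed limit or range.

## Working session

There is one attempt and no reset: what is moved stays moved. The work goes in short steps, Python scripts to look and compute and a tool call to move; the robot and the scene stay as the last step left them, time stands still between calls to the robot, and variables do not carry over. Pictures are saved under pics/ and viewed, at most 10 in all, crops included, and the job is handed in when it is done.

Besides the shell and the picture viewer there is one more tool, called after ">>>" by a JSON object that holds its "name" and its "arguments", one argument or row to a line. carry_out: Moves the arm, as the interface text tells. Its arguments: {"type":"object","properties":{"commands":{"type":"array","items":{"type":"array"}},"squeeze":{"type":"number"}},"required":["commands"]}

```bash
mkdir -p pics; python3 - <<'E'
from station import ctrl
import cv2,numpy as np
for c in("scene","top"):
    d=ctrl.camera(c);cv2.imwrite(f"pics/{c}0.png",d["img"])
    for n in["frame_tall_top","stand_tall","frame_wide_top","stand_wide","frame_square_top","stand_square","candle","figurine","basket","key_dish","book","diffuser"]:
        print(c,n,[(np.round(r["at"],3).tolist(),round(r["score"],2)) for r in ctrl.place_of(n,c)[:2]])
o=ctrl.get_obs();print(o["ee_pos"],o["eef_rot"],o["time_s"],o["grip_width"])
E
```

```text
scene frame_tall_top [([0.574, 0.03, 0.188], 0.94), ([0.465, -0.282, 0.017], 0.16)]
scene stand_tall [([0.515, 0.014, 0.003], 0.81)]
scene frame_wide_top [([0.55, 0.299, 0.14], 0.91)]
scene stand_wide [([0.506, 0.286, -0.001], 0.85)]
scene frame_square_top [([0.414, -0.284, 0.15], 0.83)]
scene stand_square [([0.467, -0.285, -0.001], 0.91), ([0.726, -0.018, 0.003], 0.37)]
scene candle [([0.482, 0.14, -0.002], 0.67), ([0.466, -0.284, 0.021], 0.26)]
scene figurine [([0.534, -0.144, 0.0], 0.87), ([0.504, 0.288, 0.019], 0.36)]
scene basket [([0.716, 0.284, 0.003], 0.89), ([0.508, 0.286, 0.02], 0.21)]
scene key_dish [([0.726, -0.016, 0.003], 0.56)]
scene book [([0.701, -0.261, 0.001], 0.62)]
scene diffuser [([0.396, 0.449, 0.002], 0.56)]
top frame_tall_top [([0.576, 0.032, 0.186], 0.84)]
top stand_tall [([0.512, 0.013, -0.001], 0.79)]
top frame_wide_top [([0.548, 0.309, 0.138], 0.86)]
top stand_wide [([0.509, 0.283, -0.001], 0.92)]
top frame_square_top [([0.415, -0.29, 0.152], 0.59)]
top stand_square [([0.463, -0.283, -0.001], 0.9)]
top candle [([0.484, 0.139, -0.001], 0.75), ([0.696, -0.263, -0.002], 0.53)]
top figurine [([0.539, -0.149, -0.001], 0.7), ([0.484, 0.139, 0.001], 0.67)]
top basket [([0.484, 0.136, 0.003], 0.67)]
top key_dish [([0.73, -0.015, 0.001], 0.6), ([0.465, -0.286, 0.018], 0.49)]
top book [([0.695, -0.261, -0.0], 0.96)]
top diffuser [([0.461, -0.285, -0.0], 0.73), ([0.392, 0.448, -0.004], 0.69)]
[ 0.2211281  -0.50357683  0.17513586] [-3.14153780e+00  4.50789224e-06  4.13793857e-01] 1.3 0.09410007814315931
```

View pics/scene0.png

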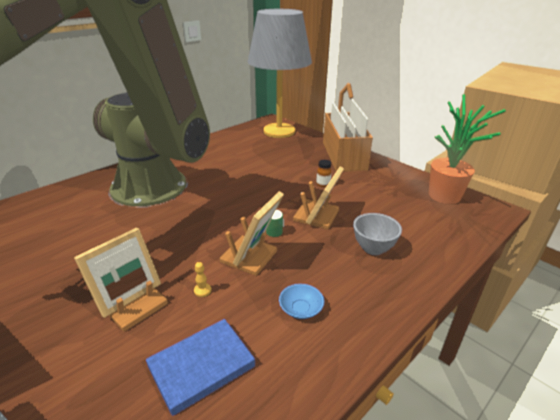

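View pics/top0.png

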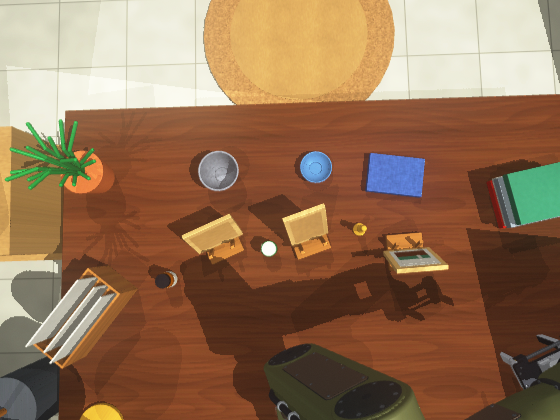

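The scene picture shows square leaning back (120,275), tall (265,230) and wide (325,200) tipped away from the robot. The top picture agrees: tall at (305,225), wide at (215,232). The positions from the two cameras match within 1 cm, so I'll shut the fingers, go over the frames and come down beyond the tall one.

>>> {"name": "carry_out", "arguments": {
  "commands": [
    [1,[0,0,-55],[0,0,0.14]],
    [1,[0,0,-30],[0,0,0]],
    [1,[44,-35,0],[0,0,0]],
    [1,[44,-35,0],[0,0,0]],
    [1,[44,-35,0],[0,0,0]],
    [1,[44,-35,0],[0,0,0]],
    [1,[44,-35,0],[0,0,0]],
    [1,[44,-35,0],[0,0,0]],
    [1,[44,-35,0],[0,0,0]],
    [1,[44,-35,0],[0,0,0]]
  ]
}}

```text
time_s: 2.55
ee_pos: [0.4852, -0.1371, 0.2603]
eef_rot: [3.141, -0.0, 0.274]
force: [0.3, 0.1, 0.6]
grip_width: 0.0007
grip_force: 0.0
```

>>> {"name": "carry_out", "arguments": {
  "commands": [
    [1,[44,-35,0],[0,0,0]],
    [1,[44,-35,0],[0,0,0]],
    [1,[44,-35,0],[0,0,0]],
    [1,[44,-35,0],[0,0,0]],
    [1,[0,0,0],[0,0,0]],
    [1,[0,0,0],[0,0,0]]
  ]
}}

```text
time_s: 3.3
ee_pos: [0.6157, 0.0432, 0.2599]
eef_rot: [3.142, 0.0, 0.274]
force: [0.2, -0.3, 0.7]
grip_width: 0.0005
grip_force: 0.0
```

```bash
cat > h.py <<'E'
from station import ctrl
import numpy as np
from scipy.spatial.transform import Rotation as R
def rel(p):
    o=ctrl.get_obs();return np.round(R.from_euler('xyz',o["eef_rot"]).as_matrix().T@(np.array(p)-o["ee_pos"])*1000)
E
python3 - <<'E'
from h import *
o=ctrl.get_obs();print(o["ee_pos"],o["eef_rot"],o["time_s"],o["force"],o["grip_width"])
import cv2;d=ctrl.camera("wrist");cv2.imwrite("pics/w1.png",d["img"])
for n in("frame_tall_top","stand_tall"):print([(np.round(r["at"],3),r["score"]) for r in ctrl.place_of(n,"wrist")[:1]])
print(rel([.5755,.031,.187]))
E
```

```text
[0.61568457 0.04324651 0.25992556] [3.14153024e+00 4.90183078e-04 2.73978038e-01] 3.3 [ 0.24888832 -0.29188981  0.66862536] 0.0004616419348975358
[(array([0.575, 0.033, 0.187]), 0.87)]
[(array([0.517, 0.014, 0.003]), 0.92)]
[-42.   0.  74.]
```

View pics/w1.png

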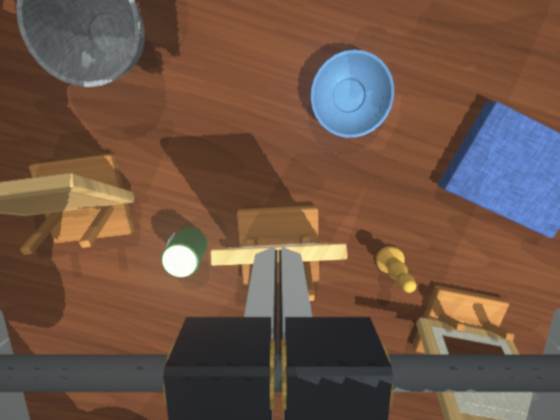

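The wrist view shows the tall frame's top edge (212–347, 253) square across the fingers and centred under them at column 280. I'll go down beyond it and then push back slowly.

>>> {"name": "carry_out", "arguments": {
  "commands": [
    [1,[0,0,48],[0,0,0]],
    [1,[0,0,47],[0,0,0]],
    [1,[-8,0,0],[0,0,0]],
    [1,[-8,0,0],[0,0,0]],
    [1,[-5,0,0],[0,0,0]],
    [1,[-5,0,0],[0,0,0]],
    [1,[-5,0,0],[0,0,0]],
    [1,[-5,0,0],[0,0,0]],
    [1,[-5,0,0],[0,0,0]],
    [1,[-5,0,0],[0,0,0]]
  ]
}}

```text
time_s: 4.7
ee_pos: [0.5713, 0.031, 0.1651]
eef_rot: [3.142, 0.0, 0.274]
force: [0.2, -0.2, 0.0]
grip_width: 0.0006
grip_force: 0.0
```

>>> {"name": "carry_out", "arguments": {
  "commands": [
    [1,[-5,0,0],[0,0,0]],
    [1,[-5,0,0],[0,0,0]],
    [1,[-5,0,0],[0,0,0]],
    [1,[-5,0,0],[0,0,0]],
    [1,[-5,0,0],[0,0,0]],
    [1,[-5,0,0],[0,0,0]]
  ]
}}

```text
time_s: 5.45
ee_pos: [0.5424, 0.0229, 0.1652]
eef_rot: [-3.142, 0.0, 0.274]
force: [-0.1, -0.1, 0.6]
grip_width: 0.0005
grip_force: 0.0
```

```bash
python3 - <<'E'
from h import *
o=ctrl.get_obs();print(o["ee_pos"],o["force"]);print(rel([.514,.0137,.165]))
for c in("scene","wrist"):
  ctrl.camera(c);print([(np.round(r["at"],3),r["score"]) for r in ctrl.place_of("frame_tall_top",c)[:1]])
E
```

```text
[0.5424174  0.02288919 0.16515075] [-0.06163758 -0.1024719   0.64693871]
[-30.   1.   0.]
[(array([0.576, 0.033, 0.187]), 0.71)]
[(array([0.574, 0.033, 0.189]), 0.74)]
```

```bash
python3 - <<'E'
from h import *
import cv2
a=cv2.resize(ctrl.camera("scene")["img"][100:340,100:420],(800,600));cv2.imwrite("pics/s2.png",a)
b=ctrl.camera("wrist");cv2.imwrite("pics/w2.png",b["img"])
E
```

```text
(no output)
```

View pics/s2.png

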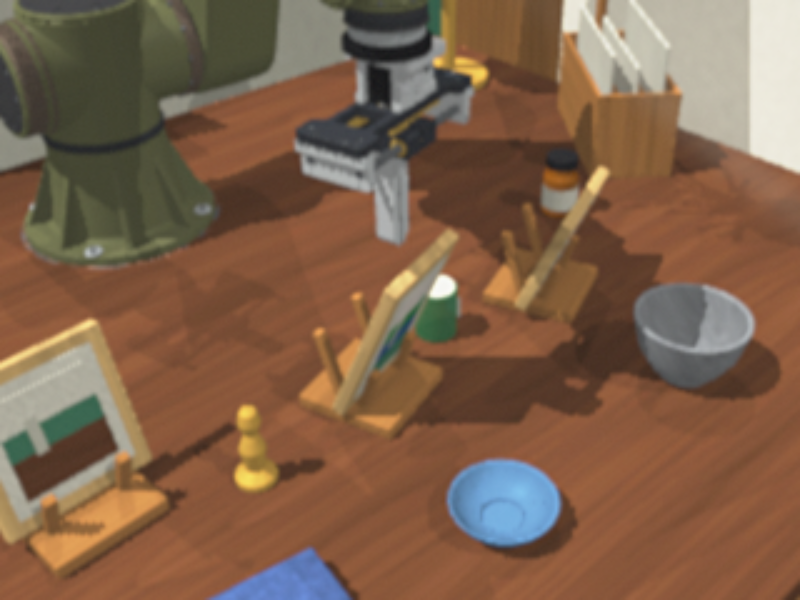

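View pics/w2.png

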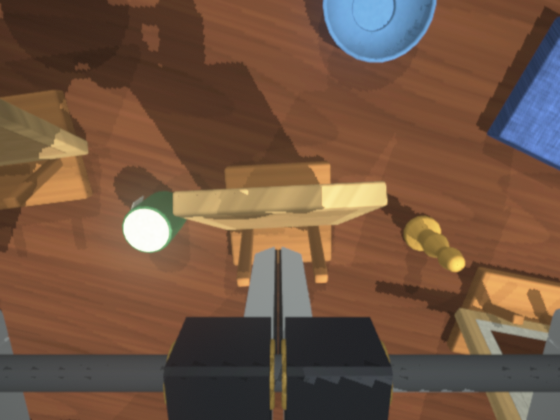

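```bash
python3 - <<'E'
from h import *
import cv2
p=ctrl.get_obs()["ee_pos"]
for c in("scene","wrist","top"):
  d=ctrl.camera(c)
  q,_=cv2.projectPoints(np.array([p,p-[.05*.963,.05*.271,0],p+[0,0,.08],[.575,.031,.187]]),d["rvec"],d["tvec"],d["camera_matrix"],None)
  print(c,q[:,0].round().tolist(),((q[:,0]-[100,100])*2.5).round().tolist(), (-cv2.Rodrigues(d["rvec"])[0].T@d["tvec"].ravel()).round(3))
print(ctrl.get_obs()["qpos"])
E
```

```text
scene [[257.0, 206.0], [240.0, 201.0], [257.0, 177.0], [269.0, 203.0]] [[394.0, 266.0], [350.0, 252.0], [391.0, 192.0], [423.0, 257.0]] [ 1.134 -0.475  0.668]
wrist [[279.0, 242.0], [279.0, 311.0], [279.0, 313.0], [281.0, 201.0]] [[447.0, 355.0], [447.0, 527.0], [447.0, 533.0], [451.0, 253.0]] [0.624 0.046 0.375]
top [[307.0, 225.0], [312.0, 242.0], [308.0, 223.0], [304.0, 212.0]] [[516.0, 312.0], [530.0, 356.0], [520.0, 307.0], [509.0, 281.0]] [0.486 0.068 1.231]
[-2.50710402e-02  2.93341945e-01  1.55333778e+00  2.67204479e-05
  1.29498387e+00  1.27192513e+00]
```

The fingers show about 10 px higher in the scene view (tip at crop 392,240, projected 394,266), so the real tips are roughly 20–25 mm above the reported TCP. They passed over the frame, which still leans forward untouched. I'll go up, back out and come down lower.

>>> {"name": "carry_out", "arguments": {
  "commands": [
    [1,[0,0,-45],[0,0,0]],
    [1,[40,0,0],[0,0,0]],
    [1,[38,0,0],[0,0,0]],
    [1,[0,0,0],[0,0,0]],
    [1,[0,0,35],[0,0,0]],
    [1,[0,0,37],[0,0,0]],
    [1,[-8,0,0],[0,0,0]],
    [1,[-8,0,0],[0,0,0]],
    [1,[-5,0,0],[0,0,0]],
    [1,[-5,0,0],[0,0,0]]
  ]
}}

```text
time_s: 7.15
ee_pos: [0.5928, 0.0369, 0.1393]
eef_rot: [3.141, -0.002, 0.274]
force: [0.3, -0.2, 0.3]
grip_width: 0.0001
grip_force: 0.0
```

>>> {"name": "carry_out", "arguments": {
  "commands": [
    [1,[-5,0,0],[0,0,0]],
    [1,[-5,0,0],[0,0,0]],
    [1,[-5,0,0],[0,0,0]],
    [1,[-5,0,0],[0,0,0]],
    [1,[-5,0,0],[0,0,0]],
    [1,[0,0,0],[0,0,0]]
  ]
}}

```text
time_s: 7.9
ee_pos: [0.5684, 0.0302, 0.1382]
eef_rot: [-3.142, 0.0, 0.274]
force: [1.1, 0.5, 0.4]
grip_width: 0.0004
grip_force: 0.2
```

```bash
python3 - <<'E'
from h import *
import cv2
print(rel([.514,.0137,.165]))
for c in("scene","wrist"):
  d=ctrl.camera(c);print([(np.round(r["at"],3),r["score"]) for r in ctrl.place_of("frame_tall_top",c)[:1]])
  if c=="scene":cv2.imwrite("pics/s3.png",cv2.resize(d["img"][100:340,100:420],(800,600)))
E
```

```text
[-57.   1. -27.]
[(array([0.557, 0.022, 0.195]), 0.88)]
[(array([0.552, 0.025, 0.195]), 0.83)]
```

View pics/s3.png

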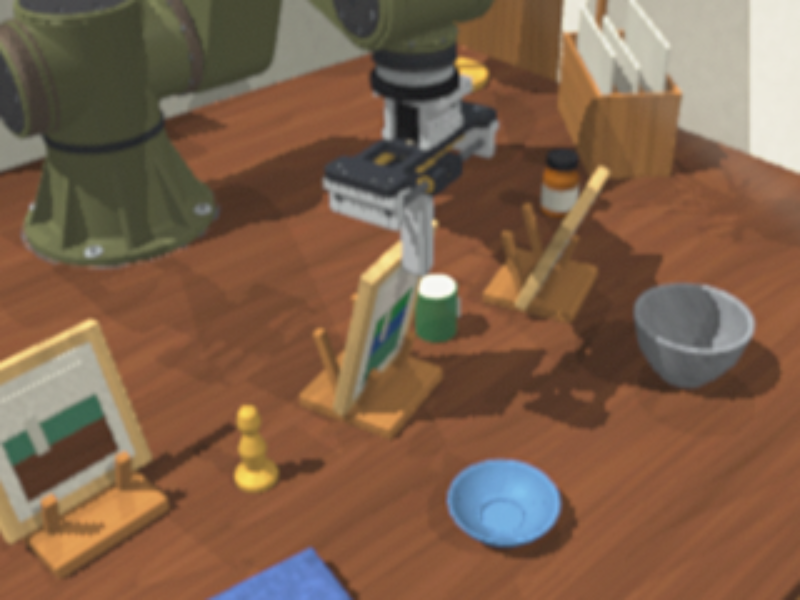

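The fingertip (crop 415,270) is now on the front of the tall frame near its top, and the frame is moving back with about 1 N. I'll continue.

>>> {"name": "carry_out", "arguments": {
  "commands": [
    [1,[-5,0,0],[0,0,0]],
    [1,[-5,0,0],[0,0,0]],
    [1,[-5,0,0],[0,0,0]],
    [1,[-5,0,0],[0,0,0]],
    [1,[-5,0,0],[0,0,0]],
    [1,[-5,0,0],[0,0,0]],
    [1,[-5,0,0],[0,0,0]],
    [1,[-5,0,0],[0,0,0]],
    [1,[-5,0,0],[0,0,0]],
    [1,[-5,0,0],[0,0,0]]
  ]
}}

```text
time_s: 9.35
ee_pos: [0.5203, 0.0167, 0.1381]
eef_rot: [3.142, -0.0, 0.274]
force: [-0.2, -0.1, 0.1]
grip_width: 0.0003
grip_force: 0.0
```

>>> {"name": "carry_out", "arguments": {
  "commands": [
    [1,[-5,0,0],[0,0,0]],
    [1,[-5,0,0],[0,0,0]],
    [1,[-5,0,0],[0,0,0]],
    [1,[-5,0,0],[0,0,0]],
    [1,[0,0,0],[0,0,0]]
  ]
}}

```text
time_s: 9.98
ee_pos: [0.5011, 0.0113, 0.1382]
eef_rot: [-3.142, -0.0, 0.274]
force: [0.3, -0.7, 0.9]
grip_width: 0.0002
grip_force: 0.0
```

```bash
python3 - <<'E'
from h import *
print(rel([.514,.0137,.165]))
for c in("scene","wrist"):
  d=ctrl.camera(c);print([(np.round(r["at"],3),r["score"]) for r in ctrl.place_of("frame_tall_top",c)[:1]])
E
```

```text
[ 13.   1. -27.]
[(array([ 0.458, -0.008,  0.19 ]), 0.93)]
[(array([ 0.46 , -0.005,  0.191]), 0.83)]
```

The tall frame now leans back, its top about 56 mm behind the foot, and the fingers carry almost no force. I'll retreat upwards and go to the wide frame.

>>> {"name": "carry_out", "arguments": {
  "commands": [
    [1,[15,0,0],[0,0,0]],
    [1,[15,0,-20],[0,0,0]],
    [1,[0,0,-45],[0,0,0]],
    [1,[0,0,-45],[0,0,0]],
    [1,[20,-40,0],[0,0,0]],
    [1,[20,-40,0],[0,0,0]],
    [1,[20,-40,0],[0,0,0]],
    [1,[20,-40,0],[0,0,0]],
    [1,[20,-40,0],[0,0,0]],
    [1,[20,-40,0],[0,0,0]]
  ]
}}

```text
time_s: 11.42
ee_pos: [0.581, 0.2845, 0.248]
eef_rot: [3.142, 0.0, 0.274]
force: [0.7, -0.4, 1.0]
grip_width: 0.0001
grip_force: 0.0
```

>>> {"name": "carry_out", "arguments": {
  "commands": [
    [1,[20,-40,0],[0,0,0]],
    [1,[0,0,0],[0,0,-0.156]],
    [1,[0,0,0],[0,0,0]]
  ]
}}

```text
time_s: 11.8
ee_pos: [0.5892, 0.3273, 0.2476]
eef_rot: [3.142, 0.001, 0.43]
force: [-0.9, -0.6, 1.0]
grip_width: 0.0005
grip_force: 0.0
```

```bash
python3 - <<'E'
from h import *
import cv2
d=ctrl.camera("wrist");cv2.imwrite("pics/w4.png",d["img"])
ctrl.camera("top")
for n in("frame_wide_top","stand_wide"):
  for r in ctrl.place_of(n,"wrist")[:1]:print(n,np.round(r["at"],3),r["score"],rel(r["at"]))
print([(np.round(r["at"],3),r["score"]) for r in ctrl.place_of("frame_tall_top","top")[:1]])
E
```

```text
frame_wide_top [0.547 0.304 0.139] 0.92 [-48.   3. 109.]
stand_wide [0.505 0.288 0.002] 0.59 [-93.  -0. 246.]
[(array([ 0.46 , -0.006,  0.192]), 0.85)]
```

View pics/w4.png

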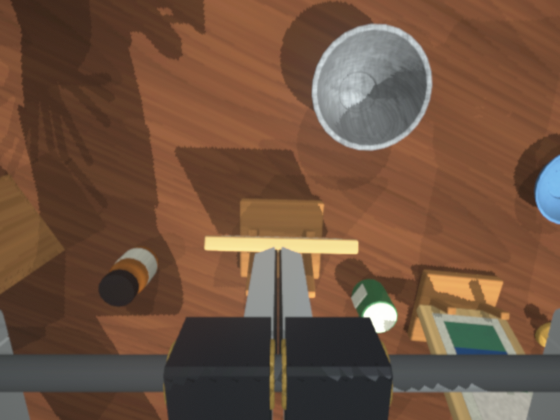

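The wide frame's top edge (205–357, 245) lies square and centred under the fingers, and the tall picture shows leaning back at lower right. Down and push.

>>> {"name": "carry_out", "arguments": {
  "commands": [
    [1,[0,2,50],[0,0,0]],
    [1,[0,0,50],[0,0,0]],
    [1,[0,0,40],[0,0,0]],
    [1,[0,0,17],[0,0,0]],
    [1,[-8,0,0],[0,0,0]],
    [1,[-8,0,0],[0,0,0]],
    [1,[-5,0,0],[0,0,0]],
    [1,[-5,0,0],[0,0,0]],
    [1,[-5,0,0],[0,0,0]],
    [1,[-5,0,0],[0,0,0]]
  ]
}}

```text
time_s: 13.3
ee_pos: [0.5572, 0.3101, 0.0913]
eef_rot: [-3.142, -0.0, 0.43]
force: [2.2, 0.3, 1.4]
grip_width: 0.0002
grip_force: 0.3
```

>>> {"name": "carry_out", "arguments": {
  "commands": [
    [1,[-5,0,0],[0,0,0]],
    [1,[-5,0,0],[0,0,0]],
    [1,[-4,0,0],[0,0,0]],
    [1,[-4,0,0],[0,0,0]],
    [1,[-4,0,0],[0,0,0]],
    [1,[-4,0,0],[0,0,0]],
    [1,[-4,0,0],[0,0,0]],
    [1,[-4,0,0],[0,0,0]],
    [1,[-4,0,0],[0,0,0]],
    [1,[0,0,0],[0,0,0]]
  ]
}}

```text
time_s: 14.55
ee_pos: [0.5227, 0.2942, 0.0912]
eef_rot: [-3.142, 0.0, 0.43]
force: [-0.4, 0.4, 0.7]
grip_width: 0.0005
grip_force: 0.0
```

```bash
python3 - <<'E'
from h import *
print(rel([.507,.286,.1]))
for c in("scene","wrist"):
  d=ctrl.camera(c);print([(np.round(r["at"],3),r["score"]) for r in ctrl.place_of("frame_wide_top",c)[:1]])
E
```

```text
[-18.   1.  -9.]
[(array([0.507, 0.286, 0.146]), 0.63)]
[(array([0.506, 0.285, 0.146]), 0.84)]
```

Now it stands about upright, so I'll push it on past.

>>> {"name": "carry_out", "arguments": {
  "commands": [
    [1,[-4,0,0],[0,0,0]],
    [1,[-4,0,0],[0,0,0]],
    [1,[-4,0,0],[0,0,0]],
    [1,[-4,0,0],[0,0,0]],
    [1,[-4,0,0],[0,0,0]],
    [1,[-4,0,0],[0,0,0]],
    [1,[0,0,0],[0,0,0]],
    [1,[0,0,0],[0,0,0]]
  ]
}}

```text
time_s: 15.75
ee_pos: [0.5011, 0.2843, 0.0912]
eef_rot: [-3.142, -0.0, 0.43]
force: [-0.2, -0.6, 0.5]
grip_width: 0.0008
grip_force: 0.0
```

```bash
python3 - <<'E'
from h import *
for c in("scene","wrist"):
  d=ctrl.camera(c);print([(np.round(r["at"],3),r["score"]) for r in ctrl.place_of("frame_wide_top",c)[:1]])
E
```

```text
[(array([0.472, 0.269, 0.144]), 0.83)]
[(array([0.466, 0.272, 0.139]), 0.57)]
```

Its top is now about 40 mm behind the foot, so it leans back. I'll withdraw and check.

>>> {"name": "carry_out", "arguments": {
  "commands": [
    [1,[15,0,0],[0,0,0]],
    [1,[20,0,-10],[0,0,0]],
    [1,[10,0,-50],[0,0,0]],
    [1,[0,0,-50],[0,0,0]],
    [1,[0,0,-50],[0,0,0]],
    [1,[0,0,0],[0,0,0]]
  ]
}}

```text
time_s: 16.7
ee_pos: [0.5431, 0.3036, 0.2553]
eef_rot: [-3.141, -0.007, 0.43]
force: [-0.4, -0.3, -0.6]
grip_width: 0.0004
grip_force: 0.0
```

```bash
python3 - <<'E'
from h import *
import cv2
d=ctrl.camera("scene");cv2.imwrite("pics/s5.png",cv2.resize(d["img"][100:340,100:420],(800,600)))
for n in("frame_tall_top","frame_wide_top","frame_square_top"):print(n,[(np.round(r["at"],3),r["score"]) for r in ctrl.place_of(n,"scene")[:1]])
E
```

```text
frame_tall_top [(array([ 0.46 , -0.007,  0.189]), 0.68)]
frame_wide_top [(array([ 0.464, -0.283,  0.021]), 0.65)]
frame_square_top [(array([ 0.416, -0.284,  0.15 ]), 0.75)]
```

View pics/s5.png

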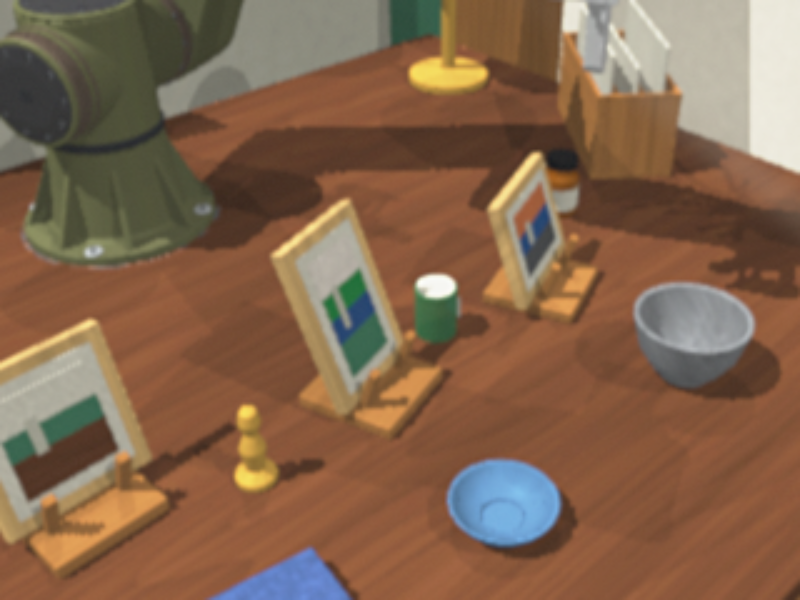

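All three pictures now lean back, tall at crop (345,310) and wide at (530,230), and everything else is where it was. The gripper is clear above, so I'll hand in.

```bash
python3 -c "
from station import ctrl
print(ctrl.hand_in())"
```

```text
the job is handed in; nothing more can be done
None
```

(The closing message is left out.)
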